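# Cam-clamp a junction box for wiring

## Robot

A 6-joint arm with a two-finger parallel gripper is mounted at the origin on the work surface. World frame = base frame: x ahead of the robot, y to its left, z up, the work surface at z = 0. Lengths are in m, angles in rad, forces in N, time in s.
With the tool pointing down it reaches from about 0.35 to 0.975 m from the base axis. Payload 4.9 kg.
Tool frame: the origin (TCP) lies on the centre line of the jaws, within the pads' length; the fingertips stand 8 mm ahead of it and the grasp point (between the pads) lies 11 mm behind it; z points along the fingers, y is the line along which they close (so a half turn about z gives the same grasp; the last joint's range is limited). The gripper opens to 85 mm and grips with 20 to 120 N. Pads are 22 mm wide; open, the fingers measure 114 mm over their backs; the gripper's body (76 mm by 85 mm) begins 54 mm behind the grasp point. The pads swing forward as they close: fully open they stand 13 mm farther back than shut.
Start: joints at [1.184, 0.053, 1.613, -0, 1.476, -0.119], TCP at [0.165, 0.603, 0.239] pointing down, gripper open.
Joint ranges: [-3.01, 3.01], [-1.01, 2.22], [0.06, 2.58], [-1.02, 4.17], [0.09, 2.62], [-3.14, 3.14]. Speed limits (rad/s): [2.57, 2.57, 3.14, 3.14, 3.14, 3.14].

## Interface

Orientations are given as a rotation vector (axis times angle).
In Python, from station import ctrl gives the robot as it stands.
- The arm moves only by the shell command python3 -m jog 'ROWS' [FORCE]. ROWS is rows parted by semicolons, their numbers by spaces, 1 to 20 of them, each of 7 numbers: the finger opening in m, then dx, dy, dz in m, then a rotation vector rx, ry, rz in rad; each row is the pose to reach, as a shift and turn from the pose commanded when the command began, along the tool's axes at that moment; what a row does not reach only later rows make up. A row lasts 1/12 s, in which the tool goes at most 0.0417 m and 0.125 rad, less where a joint would pass 70% of its speed; a pose out of reach is approached as far as the arm can. The fingers move at their own pace and stop on an object; FORCE is the grip in N (left out, the last holds). Time passes only in rows, so rows that do not move let the fingers close. It prints the time, the measured TCP pose, the force, the opening and the grip force at its end.
- ctrl.get_obs(): the state, without advancing time (a new reading comes with each control period).
- ctrl.get_image(name): name is "scene" or "top" or "wrist"; returns the picture (384x512x3 uint8, red, green, blue); there is no depth.
- ctrl.camera_params(name): a dict with "fx", "fy", "cx", "cy" (pixels), "T" (4x4, takes a point from camera to world coordinates); the wrist camera has in their place "tool_from_camera" (4x4, takes a point from camera to tool coordinates, whose origin is the TCP and whose axes are the flange's). Camera axes: x right, y down, z forward; pixel columns grow to the right and rows downward; lengths in m; the calibration is good to about 2 mm. The wrist camera is an equidistant fisheye: a pixel r from the principal point sees the ray r / f radians off the axis. A picture is of the moment at which its call begins: read the wrist's pose just before it. camera_params takes no time and is no camera call.
- ctrl.finish_job(): hands the job in; it is judged then, once.
Trained networks look in the newest picture that a camera, given by its name, has taken for a name from the list of things; names that differ only in an ending like _2 or _b are one class to them, and where a whole thing is asked for, a point or a joint stands for the part that bears it (a point fixed in the world has none). Each returns a list of dicts, best first, with "p" (0 to 1); they miss things now and then, are a little off and sometimes report something else, mostly with a low value. They report only what shows in the picture. A call takes as long as a camera call. They do not tell look-alikes from the thing itself.
- ctrl.find_in(camera, thing): "extent" ([left, top, right, bottom] in pixels, round what is visible of it).
- ctrl.cut_out(camera, thing): "mask" (384x512 bool, what is visible of it) and "extent" ([left, top, right, bottom] in pixels, round what is visible of it).
- ctrl.tip_of(camera, thing): "xy" ([column, row] in pixels: a listed point, or the origin of a listed thing).
The state is a dict: "t": time; "q": joint angles; "dq": joint speeds; "effort": joint torques, N m; "tool_pos": TCP position; "tool_rot": TCP orientation; "contact_force": force on the tool from outside, world axes, zero at the start; "wrist_torque": the same for the moment, N m; "opening": finger opening in m; "grip_force": force on a finger pad.
Only numpy, scipy, OpenCV 4.12 (cv2) and the standard library are available. Lean on these libraries where they do the work, as an engineer would, in place of code of your own. Each camera call takes 0.05 s, during which the arm holds its last target. There are 200 camera calls.

## Task

Clamp the orange junction box in the blue cam vice, ready for wiring. With the red lever still open, turn the black round nut clockwise until the box is nipped finger tight between the jaws, that is until the nut turns about a quarter harder than when it runs free; then flip the red lever all the way over to its stop, without forcing it, so that it locks the box firmly but never crushes it, and let go. Leave the other things on the bench alone.

Things in the scene. Friction and masses are not known exactly. Their poses are not given: they have to be found in the camera images.
- vice: Cam vice fixed to the bench: dark bed 110 mm (its x) by 310 mm (its y), bed top 30 mm high, a blue head (66 by 75 mm, top 60 mm high) at each end. Origin under the bed's centre, at bench height. It clamps along its y: red cam lever and yellow pad on the +y head, black nut and steel jaw on the -y head. Turned up to 0.3 rad either way.
- nut_grip (a point): Point on the vertical axis of the black ribbed round nut (diameter 46 mm, 69 to 97 mm above the bench), 85 mm above the bench. Grip it across any diameter. Clockwise from above drives the steel jaw towards box and pad, 3 mm per rad; it stays where left. Free, it takes 0.36 N m either way; each newton on the box adds 0.003 N m to tightening and takes as much off loosening (or off recoil at rest).
- pad: Yellow sprung pad on the cam side, face 46 by 30 mm; origin in the middle of the face that presses the box. With jaw, box and pad in touch, the grip grows by about 10 N per mm of jaw travel (30 N per rad of nut). Nut set right (lever open): grip about 30 N, nut torque about 0.45 N m. The lever then adds some 40 to 50 N. Above 112 N the box cracks.
- junction_box: Orange plastic junction box, 70 by 80 by 45 mm tall (80 mm along the clamp), 0.25 kg, grey panel on top; origin at the centre of its underside. It lies loose on the bed between jaw and pad; the jaw pushes it along. The jaw has 2 to 8 mm in all to go until the box is held between jaw and pad, different each time and not measured: feel it at the nut.
- lever_post (a point): Upright round red post at the lever's end, diameter 18 mm, from 66 to 118 mm above the bench; this point is on its axis, 98 mm above the bench, 80 mm from the pivot. The flat lever arm under it is 16 mm wide, its top 76 mm above the bench. Push the post sideways, not over 30 N.
- lever_pivot (a point): Point on the lever's vertical pivot axis, 98 mm above the bench.
- lever (a joint): Lever angle, rad. 0: fully open, arm pointing 165 degrees counterclockwise from the vice's +x. Grows clockwise seen from above, to the end stop at 1.85. Its spiral cam pushes the pad 2.5 mm per rad and stays where it is left. Free it takes 3.5 N at the post; with the nut set right this rises evenly to about 6 N at the stop. It starts open, between 0 and 0.3.
- multimeter: Red multimeter, 85 by 160 by 38 mm, lying flat; not to be moved. Origin under its centre.
- spool: Blue spool with grey flanges, diameter 100 mm, 50 mm tall; not to be moved. Origin under its centre.
- crimper: Crimping tool with two blue handles, about 160 mm long, lying flat; not to be moved.
- screwdriver: Screwdriver with red handle, lying flat; not to be moved.
There are look-alikes about, which are no part of the job. Leave any green look-alike of the junction_box alone.

How it is judged:
By the outcome, as a careful person would: the job done as asked, in the order asked, and still so for the second after the job is handed in, with the robot touching nothing.
It also fails if it takes over 72 s, if anything falls off the work surface, if the arm or the gripper's body presses on something with over 40 N, if the wrist force passes 120 N, or if a joint passes its speed limit or range.

## Working session

There is one attempt and no reset: what is moved stays moved. The work goes in short steps, Python scripts to look and compute and a shell command to move; the robot and the scene stay as the last step left them, time stands still between calls to the robot, and variables do not carry over. Pictures are saved under pics/ and viewed, at most 10 in all, crops included, and the job is handed in when it is done.

```bash
mkdir -p pics; ls
python3 - <<'E'
from station import ctrl
import cv2,numpy as np
o=ctrl.get_obs();print({k:np.round(v,3).tolist() for k,v in o.items()})
for c in ("top","scene"):
    im=ctrl.get_image(c);cv2.imwrite(f"pics/{c}1.png",cv2.cvtColor(im,cv2.COLOR_RGB2BGR))
    p=ctrl.camera_params(c);print(c,p["fx"],p["fy"],p["cx"],p["cy"],np.round(p["T"],4).tolist())
    for n in ("nut_grip","lever_post","lever_pivot","pad","junction_box","vice"):
        print(n,[(np.round(d["xy"],1).tolist(),round(d["p"],2)) for d in ctrl.tip_of(c,n)][:4])
E
```

```text
pics
{'t': 0.0, 'q': [1.184, 0.053, 1.614, 0.0, 1.476, -0.119], 'dq': [-0.002, 0.001, -0.002, 0.0, -0.0, -0.001], 'effort': [0.002, -39.366, -37.019, 0.0, 0.007, -0.0], 'tool_pos': [0.165, 0.602, 0.238], 'tool_rot': [-0.419, -3.113, 0.003], 'contact_force': [-0.42, 0.279, -0.23], 'wrist_torque': [-0.013, -0.036, -0.035], 'grip_force': 0.0, 'opening': 0.086}
top 474.3097978424895 474.3097978424895 248.6013471342982 191.8652672130997 [[-0.0231, -0.9953, 0.0941, 0.4527], [-0.9997, 0.023, -0.0021, -0.0015], [-0.0001, -0.0941, -0.9956, 1.5743], [0.0, 0.0, 0.0, 1.0]]
nut_grip [([277.5, 206.9], 0.74)]
lever_post [([195.1, 212.3], 0.5)]
lever_pivot [([212.4, 193.5], 0.73)]
pad [([227.6, 196.3], 0.55)]
junction_box [([235.0, 201.1], 0.98), ([257.9, 150.2], 0.97), ([248.7, 254.0], 0.77), ([204.3, 259.8], 0.65)]
vice [([241.4, 197.3], 0.95)]
scene 473.84915280860565 473.84915280860565 257.21240387174964 203.4081357805434 [[0.5675, 0.614, -0.5485, 1.2414], [0.8233, -0.4165, 0.3856, -0.4819], [0.0083, -0.6705, -0.7419, 0.9894], [0.0, 0.0, 0.0, 1.0]]
nut_grip [([222.5, 211.2], 0.82)]
lever_post [([266.0, 222.8], 0.74), ([300.7, 160.9], 0.67)]
lever_pivot [([303.7, 185.4], 0.52), ([380.3, 163.6], 0.16)]
pad [([285.8, 202.0], 0.62)]
junction_box [([285.7, 273.6], 0.94), ([227.6, 184.1], 0.92), ([267.6, 212.8], 0.91), ([268.4, 162.2], 0.61)]
vice [([267.8, 222.0], 0.73)]
```

Run:
```python
import cv2,numpy as np
a=cv2.imread("pics/top1.png")[110:310,130:380];b=cv2.imread("pics/scene1.png")[100:320,150:430]
a=cv2.resize(a,(800,600)[:2] if 0 else (750,600),interpolation=3);cv2.imwrite("pics/top1c.png",a)
cv2.imwrite("pics/scene1c.png",cv2.resize(b,(763,600),interpolation=3))
```

```text
(no output)
```

View pics/top1c.png

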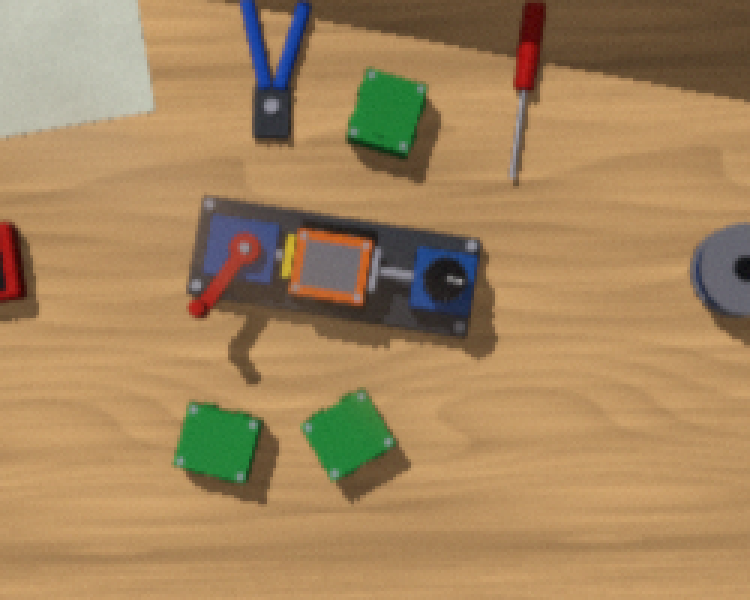

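View pics/scene1c.png

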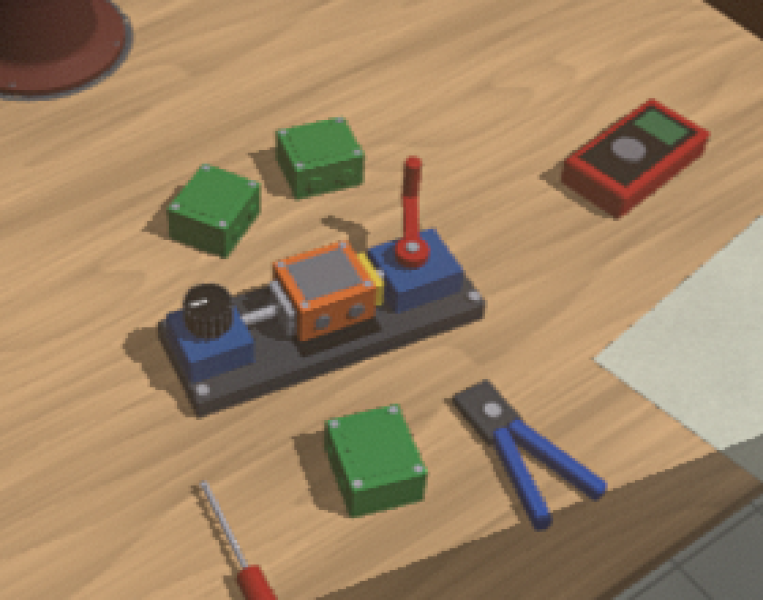

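The one orange box, at px (240,198) in the top view, sits in the only vice. The three green boxes at px (258,150), (204,260) and (249,254) are the look-alikes; the enlarged crop confirms this. The nut is at px (279,204), the lever post at (196,213) and the pivot at (211,192).

```bash
cat > h.py <<'E'
from station import ctrl
import numpy as np, cv2
from scipy.spatial.transform import Rotation as R
def ray(c,xy):
    p=ctrl.camera_params(c);d=np.array([(xy[0]-p["cx"])/p["fx"],(xy[1]-p["cy"])/p["fy"],1])
    T=np.array(p["T"]);return T[:3,3],T[:3,:3]@d
def onz(c,xy,z):
    o,d=ray(c,xy);return o+d*(z-o[2])/d[2]
def proj(c,P):
    p=ctrl.camera_params(c);T=np.linalg.inv(p["T"]);q=T[:3,:3]@np.array(P)+T[:3,3]
    return np.array([p["fx"]*q[0]/q[2]+p["cx"],p["fy"]*q[1]/q[2]+p["cy"]])
def wray(xy,o):
    p=ctrl.camera_params("wrist");f=p.get("fx",p.get("f"));u=np.array([xy[0]-p["cx"],xy[1]-p["cy"]]);r=np.hypot(*u);t=r/f
    d=np.r_[np.sin(t)*u/max(r,1e-9),np.cos(t)];M=np.array(p["tool_from_camera"]);Rt=R.from_rotvec(o["tool_rot"]).as_matrix()
    return Rt@M[:3,3]+o["tool_pos"],Rt@M[:3,:3]@d
E
python3 - <<'E'
from h import *
np.set_printoptions(precision=4,suppress=True)
print("nut net",onz("top",(277.5,206.9),.085),onz("scene",(222.5,211.2),.085),"eye top z.097",onz("top",(279,203.7),.097), "scene",onz("scene",(150+208/2.725,100+296/2.727),.097))
print("post net",onz("top",(195.1,212.3),.098),onz("scene",(300.7,160.9),.098),"eye",onz("top",(196,212.7),.118),onz("scene",(150+412/2.725,100+162/2.727),.118))
print("piv net",onz("top",(212.4,193.5),.098),onz("scene",(303.7,185.4),.098),"eye",onz("top",(211.3,192.3),.08),onz("scene",(150+412/2.725,100+249/2.727),.08))
# bed corner screws z .03
for n,c in dict(fl=(209,204),nl=(196,285),fr=(473,245),nr=(460,327)).items(): print(n,onz("top",(130+c[0]/3,110+c[1]/3),.032))
p=ctrl.camera_params("wrist");print({k:np.round(v,4).tolist() for k,v in p.items()})
im=ctrl.get_image("wrist");cv2.imwrite("pics/w1.png",cv2.cvtColor(im,4))
o=ctrl.get_obs()
for n,z in (("nut_grip",.085),("lever_post",.098),("lever_pivot",.098)):
  for d in ctrl.tip_of("wrist",n)[:2]:
    a,b=wray(d["xy"],o);print(n,np.round(d["xy"]),round(d["p"],2),a+b*(z-a[2])/b[2])
E
```

```text
nut net [ 0.5438 -0.0944  0.085 ] [ 0.5453 -0.0997  0.085 ] eye top z.097 [ 0.553  -0.0987  0.097 ] scene [ 0.5523 -0.0921  0.097 ]
post net [0.5321 0.1634 0.098 ] [0.5194 0.1707 0.098 ] eye [0.5298 0.1584 0.118 ] [0.5317 0.1609 0.118 ]
piv net [0.5897 0.1086 0.098 ] [0.5984 0.1188 0.098 ] eye [0.5952 0.1133 0.08  ] [0.5989 0.1118 0.08  ]
fl [0.6477 0.1544 0.032 ]
nl [0.5595 0.1697 0.032 ]
fr [ 0.5961 -0.1324  0.032 ]
nr [ 0.5073 -0.1156  0.032 ]
{'fx': 297.3186, 'fy': 297.3186, 'cx': 252.3053, 'cy': 191.4817, 'tool_from_camera': [[-0.0009, -0.9646, -0.2637, 0.0665], [1.0, -0.0009, -0.0004, 0.0005], [0.0001, -0.2637, 0.9646, -0.1338], [0.0, 0.0, 0.0, 1.0]]}
```

```bash
cat >> h.py <<'E'
def delta(P,yaw=None):
    "tool-frame shift to world P, and rz to bring tool x to yaw"
    o=ctrl.get_obs();M=R.from_rotvec(o["tool_rot"]).as_matrix()
    y=np.arctan2(M[1,0],M[0,0]);return np.round(M.T@(np.array(P)-o["tool_pos"]),4),round(y,4),np.round(o["q"],3)
def st(tag=""):
    o=ctrl.get_obs();M=R.from_rotvec(o["tool_rot"]).as_matrix()
    print(tag,"t%.2f"%o["t"],"yaw%.3f"%np.arctan2(M[1,0],M[0,0]),"pos",np.round(o["tool_pos"],4),"F",np.round(o["contact_force"],1),"Tq",np.round(o["wrist_torque"],3),"q6 %.3f dq6 %.2f"%(o["q"][5],o["dq"][5]),"op %.4f g%.0f"%(o["opening"],o["grip_force"]))
if __name__=="__main__": st()
E
python3 -c "
from h import *
print(delta((.54,-.096,.2)))"
```

```text
(array([-0.5461, -0.5747,  0.0393]), np.float64(2.8738), array([ 1.184,  0.053,  1.613, -0.   ,  1.476, -0.119]))
```

```bash
python3 -m jog '0.07 -0.546 -0.575 0.039 0 0 -1.2;0.07 -0.546 -0.575 0.039 0 0 -1.2;0.07 -0.546 -0.575 0.039 0 0 -1.2;0.07 -0.546 -0.575 0.039 0 0 -1.2;0.07 -0.546 -0.575 0.039 0 0 -1.2;0.07 -0.546 -0.575 0.039 0 0 -1.2;0.07 -0.546 -0.575 0.039 0 0 -1.2;0.07 -0.546 -0.575 0.039 0 0 -1.2;0.07 -0.546 -0.575 0.039 0 0 -1.2;0.07 -0.546 -0.575 0.039 0 0 -1.2;0.07 -0.546 -0.575 0.039 0 0 -1.2;0.07 -0.546 -0.575 0.039 0 0 -1.2;0.07 -0.546 -0.575 0.039 0 0 -1.2;0.07 -0.546 -0.575 0.039 0 0 -1.2;0.07 -0.546 -0.575 0.039 0 0 -1.2;0.07 -0.546 -0.575 0.039 0 0 -1.2;0.07 -0.546 -0.575 0.039 0 0 -1.2;0.07 -0.546 -0.575 0.039 0 0 -1.2;0.07 -0.546 -0.575 0.039 0 0 -1.2;0.07 -0.546 -0.575 0.039 0 0 -1.2'
python3 -m jog '0.07 0 0 0 0 0 0;0.07 0 0 0 0 0 0;0.07 0 0 0 0 0 0'
python3 - <<'E'
from h import *
st()
o=ctrl.get_obs();im=ctrl.get_image("wrist")
cv2.imwrite("pics/w2.png",cv2.resize(cv2.cvtColor(im,4),(768,576)))
for n,z in (("nut_grip",.085),("lever_post",.098),("lever_pivot",.098),("pad",.05)):
  for d in ctrl.tip_of("wrist",n)[:2]:
    a,b=wray(d["xy"],o);print(n,np.round(d["xy"]),round(d["p"],2),a+b*(z-a[2])/b[2])
E
```

```text
t: 2.57
tool_pos: [0.5405, -0.0987, 0.2003]
tool_rot: [-1.41, 2.807, -0.001]
contact_force: [-0.3, 0.7, 0.6]
opening: 0.0701
grip_force: 0.0
t: 2.82
tool_pos: [0.5396, -0.0962, 0.2001]
tool_rot: [1.411, -2.807, -0.001]
contact_force: [-0.2, -0.2, -0.6]
opening: 0.0698
grip_force: 0.0
 t2.82 yaw-2.210 pos [ 0.5396 -0.0962  0.2001] F [-0.2 -0.2 -0.6] Tq [ 0.025 -0.003 -0.045] q6 -2.815 dq6 0.00 op 0.0698 g0
nut_grip [237. 199.] 0.57 [ 0.55525071 -0.0970059   0.085     ]
lever_post [386. 355.] 0.72 [0.53058517 0.1654956  0.098     ]
pad [300. 310.] 0.52 [0.58771097 0.06488493 0.05      ]
```

View pics/w2.png

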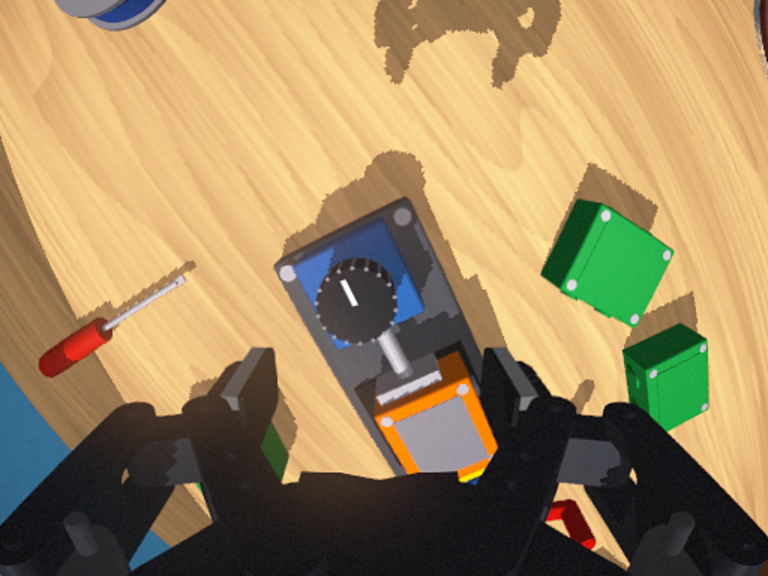

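The wrist view shows the nut at about (356,302) of the 768-px picture, with the fingers clear and the box below it. I'll go to just above the nut and measure again.

Run:
```python
from h import *
o=ctrl.get_obs()
for xy in ((237.5,200),(237.5,201.5)):
    a,b=wray(xy,o);print(a+b*(.097-a[2])/b[2])
print(delta((.5545,-.097,.15)))
```

```text
[ 0.55321658 -0.09768563  0.097     ]
[ 0.55401303 -0.09664231  0.097     ]
(array([-0.0074, -0.0131,  0.0506]), np.float64(-2.2077), array([-0.31 , -0.105,  1.833,  0.   ,  1.413, -2.815]))
```

```bash
python3 -m jog '0.07 -0.0074 -0.0131 0.05 0 0 0;0.07 -0.0074 -0.0131 0.05 0 0 0;0.07 -0.0074 -0.0131 0.05 0 0 0;0.07 -0.0074 -0.0131 0.05 0 0 0' >/dev/null
python3 - <<'E'
from h import *
st()
o=ctrl.get_obs();im=ctrl.get_image("wrist")
cv2.imwrite("pics/w3.png",cv2.resize(cv2.cvtColor(im,4)[120:330,120:400],(800,600)))
for n,z in (("nut_grip",.085),):
  for d in ctrl.tip_of("wrist",n)[:2]:
    a,b=wray(d["xy"],o);print(n,np.round(d["xy"]),round(d["p"],2),a+b*(z-a[2])/b[2])
# project the model nut top circle for candidates
p=ctrl.camera_params("wrist");M=np.array(p["tool_from_camera"]);Rt=R.from_rotvec(o["tool_rot"]).as_matrix()
E
```

```text
t3.40 yaw-2.209 pos [ 0.5539 -0.0975  0.1498] F [-0.6  0.3  0.2] Tq [-0.    -0.019 -0.   ] q6 -2.810 dq6 0.00 op 0.0702 g0
nut_grip [253. 208.] 0.61 [ 0.55359211 -0.09711818  0.085     ]
```

View pics/w3.png

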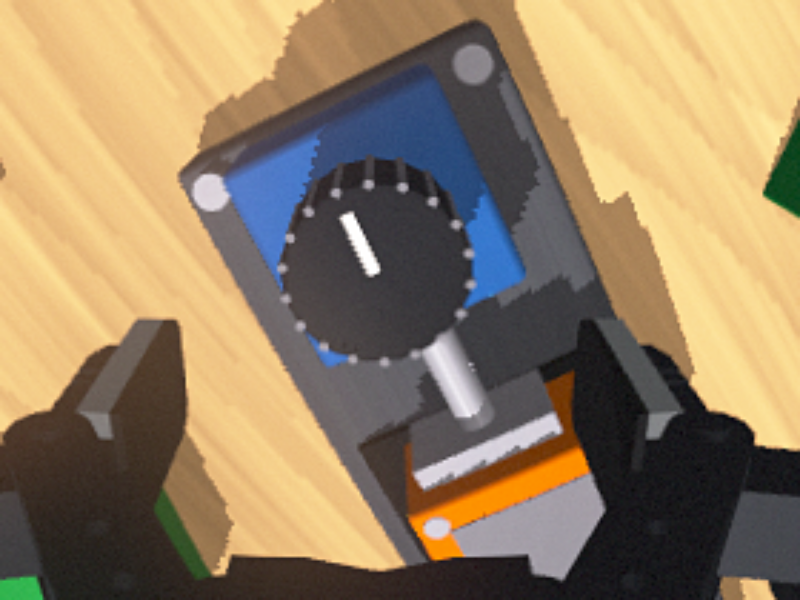

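Run:
```python
from h import *
o=ctrl.get_obs()
a,b=wray((251.6,215.2),o);print(a+b*(.097-a[2])/b[2])
print(delta((.554,-.0973,.078)))
```

```text
[ 0.55696984 -0.09689682  0.097     ]
(array([0.0001, 0.0016, 0.0739]), np.float64(-2.209), array([-0.307, -0.024,  1.84 , -0.   ,  1.324, -2.81 ]))
```

```bash
python3 -c "
from h import *
print(delta((.5552,-.0971,.077)))"
```

```text
(array([-0.0008,  0.0008,  0.0749]), np.float64(-2.209), array([-0.307, -0.024,  1.84 , -0.   ,  1.324, -2.81 ]))
```

```bash
python3 -m jog '0.07 -0.0008 0.0008 0.03 0 0 0;0.07 -0.0008 0.0008 0.06 0 0 0;0.07 -0.0008 0.0008 0.073 0 0 0;0.07 -0.0008 0.0008 0.073 0 0 0' >/dev/null; python3 h.py
python3 -m jog '0.04 0 0 0 0 0 0;0.04 0 0 0 0 0 0;0.04 0 0 0 0 0 0;0.04 0 0 0 0 0 0;0.04 0 0 0 0 0 0;0.04 0 0 0 0 0 0' 40 >/dev/null; python3 h.py
python3 -m jog '0.04 0 0 0 0 0 0;0.04 0 0 0 0 0 0' >/dev/null; python3 h.py
```

```text
t3.83 yaw-2.209 pos [ 0.5523 -0.0964  0.0746] F [-0.4  1.  -0.9] Tq [ 0.012 -0.009  0.037] q6 -2.808 dq6 -0.00 op 0.0703 g0
 t4.33 yaw-2.209 pos [ 0.5551 -0.0969  0.0801] F [-4.6  2.9  4.2] Tq [ 0.446  0.758 -0.005] q6 -2.808 dq6 0.00 op 0.0451 g42
 t4.50 yaw-2.209 pos [ 0.5551 -0.0969  0.0801] F [-4.2  1.5  5. ] Tq [ 0.381  0.809 -0.005] q6 -2.808 dq6 -0.00 op 0.0449 g42
```

```bash
python3 -m jog '0.04 0 0.0006 0 0 0 0;0.04 0 0.0006 0 0 0 0' >/dev/null; python3 h.py
python3 -m jog '0.04 0 0 0 0 0 0.1;0.04 0 0 0 0 0 0.2' >/dev/null; python3 h.py
python3 -m jog '0.04 0 0 0 0 0 0.1;0.04 0 0 0 0 0 0.2' >/dev/null; python3 h.py
python3 -m jog '0.04 0 0 0 0 0 0.1;0.04 0 0 0 0 0 0.2' >/dev/null; python3 h.py
```

```text
t4.67 yaw-2.209 pos [ 0.5551 -0.0969  0.0801] F [-3.6  2.3  6.4] Tq [0.35  0.787 0.017] q6 -2.808 dq6 -0.00 op 0.0444 g42
 t4.83 yaw-2.413 pos [ 0.555  -0.0968  0.0801] F [-5.   2.6  8.4] Tq [0.404 0.845 0.4  ] q6 -2.604 dq6 1.20 op 0.0446 g42
 t5.00 yaw-2.613 pos [ 0.5549 -0.0967  0.0801] F [-5.8  2.2  8.2] Tq [0.471 0.928 0.36 ] q6 -2.404 dq6 1.19 op 0.0450 g42
 t5.17 yaw-2.813 pos [ 0.5549 -0.0966  0.0801] F [-5.5  3.7  7.9] Tq [0.502 0.887 0.406] q6 -2.204 dq6 1.19 op 0.0446 g42
```

```bash
J="python3 -m jog"
time python3 -m jog '0.04 0 0 -0.003 0 0 0.1' >/dev/null; python3 h.py
python3 -m jog '0.04 0 0 0 0 0 0.1' >/dev/null; python3 h.py
python3 -m jog '0.04 0 0 0 0 0 0.1' >/dev/null; python3 h.py
python3 -m jog '0.04 0 0 0 0 0 0.1' >/dev/null; python3 h.py
python3 -m jog '0.04 0 0 0 0 0 0.1' >/dev/null; python3 h.py
python3 -m jog '0.04 0 0 0 0 0 0.1' >/dev/null; python3 h.py
```

```text
t5.25 yaw-2.913 pos [ 0.5547 -0.0965  0.0804] F [  8.4  -1.  -22. ] Tq [-0.09  -1.364  0.439] q6 -2.104 dq6 1.19 op 0.0447 g44
 t5.33 yaw-3.013 pos [ 0.5547 -0.0964  0.0802] F [ 3.9  1.9 -6.7] Tq [ 0.166 -0.551  0.447] q6 -2.004 dq6 1.19 op 0.0449 g45
 t5.42 yaw-3.113 pos [ 0.5547 -0.0964  0.0802] F [ 3.4  2.  -7.5] Tq [ 0.222 -0.448  0.383] q6 -1.904 dq6 1.19 op 0.0443 g45
 t5.50 yaw3.070 pos [ 0.5547 -0.0963  0.0802] F [ 2.9  2.4 -6.1] Tq [ 0.238 -0.446  0.376] q6 -1.804 dq6 1.19 op 0.0443 g45
 t5.58 yaw2.970 pos [ 0.5547 -0.0963  0.0802] F [ 3.3  1.3 -7.3] Tq [ 0.257 -0.45   0.357] q6 -1.704 dq6 1.19 op 0.0446 g45
 t5.67 yaw2.870 pos [ 0.5548 -0.0962  0.0802] F [ 2.7  2.7 -7.2] Tq [ 0.274 -0.512  0.386] q6 -1.604 dq6 1.19 op 0.0448 g45
real	0m0.980s
user	0m1.421s
sys	0m0.103s
```

```bash
sed -i 's/if __name__=="__main__": st()/if __name__=="__main__":\n    o=ctrl.get_obs();print("t%.2f q6 %.3f Tz %.3f"%(o["t"],o["q"][5],o["wrist_torque"][2]),np.round(o["contact_force"],1),round(o["opening"],4))/' h.py
python3 -m jog '0.04 0 0 0 0 0 0.1' >/dev/null; python3 h.py
python3 -m jog '0.04 0 0 0 0 0 0.1' >/dev/null; python3 h.py
python3 -m jog '0.04 0 0 0 0 0 0.1' >/dev/null; python3 h.py
python3 -m jog '0.04 0 0 0 0 0 0.1' >/dev/null; python3 h.py
python3 -m jog '0.04 0 0 0 0 0 0.1' >/dev/null; python3 h.py
python3 -m jog '0.04 0 0 0 0 0 0.1' >/dev/null; python3 h.py
```

```text
t5.75 q6 -1.504 Tz 0.412 [ 3.6  1.7 -6.4] 0.045
t5.83 q6 -1.404 Tz 0.407 [ 3.8  3.  -6.5] 0.0446
t5.92 q6 -1.304 Tz 0.433 [ 3.1  3.6 -7.2] 0.0448
t6.00 q6 -1.204 Tz 0.436 [ 3.6  2.7 -5.7] 0.0449
t6.08 q6 -1.104 Tz 0.489 [ 4.   2.8 -6.5] 0.045
t6.17 q6 -1.004 Tz 0.444 [ 3.6  2.9 -6.7] 0.0443
```

```bash
python3 -m jog '0.04 0 0 0 0 0 0.1' >/dev/null; python3 h.py
python3 -m jog '0.04 0 0 0 0 0 0.1' >/dev/null; python3 h.py
python3 - <<'E'
import numpy as np
from scipy.optimize import curve_fit
q=np.array([-2.604,-2.404,-2.204,-1.904,-1.804,-1.704,-1.604,-1.504,-1.404,-1.304,-1.204,-1.104,-1.004])
T=np.array([.4,.36,.406,.383,.376,.357,.386,.412,.407,.433,.436,.489,.444])
f=lambda q,a,c:a+.09*a/.36*np.maximum(0,q-c)
p,C=curve_fit(f,q,T,[.38,-1.6]);print(p,np.sqrt(np.diag(C)),(T-f(q,*p)).round(3))
E
```

```text
t6.25 q6 -0.904 Tz 0.467 [ 4.8  3.5 -6.7] 0.0447
t6.33 q6 -0.804 Tz 0.454 [ 4.8  3.4 -6.9] 0.0446
[ 0.38602835 -1.71119292] [0.00913905 0.12757409] [ 0.014 -0.026  0.02  -0.003 -0.01  -0.03  -0.01   0.006 -0.009  0.008
  0.001  0.044 -0.01 ]
```

```bash
python3 -m jog '0.04 0 0 0 0 0 0.1' >/dev/null; python3 h.py
python3 - <<'E'
import numpy as np
from scipy.optimize import curve_fit
q=np.array([-2.604,-2.404,-2.204,-1.904,-1.804,-1.704,-1.604,-1.504,-1.404,-1.304,-1.204,-1.104,-1.004,-.904,-.804])
T=np.array([.4,.36,.406,.383,.376,.357,.386,.412,.407,.433,.436,.489,.444,.467,.454])
from h import ctrl
o=ctrl.get_obs();q=np.r_[q,o["q"][5]];T=np.r_[T,o["wrist_torque"][2]]
f=lambda q,a,c:a+.09*np.maximum(0,q-c)
p,C=curve_fit(f,q,T,[.38,-1.6]);print(p,np.sqrt(np.diag(C)),f(q[-1],*p)/p[0])
E
```

```text
t6.42 q6 -0.704 Tz 0.494 [ 4.5  3.2 -7.2] 0.0445
[ 0.385      -1.75361334] [0.00879622 0.11787384] 1.2452729674186427
```

Fitted torque ratio is about 1.25 with the box nipped at roughly 30 N. I'll release the nut and lift.

```bash
python3 -m jog '0.07 0 0 0 0 0 0;0.07 0 0 0 0 0 0;0.07 0 0 0 0 0 0;0.07 0 0 0 0 0 0;0.07 0 0 0 0 0 0;0.07 0 0 -0.04 0 0 0;0.07 0 0 -0.08 0 0 0;0.07 0 0 -0.12 0 0 0;0.07 0 0 -0.12 0 0 0' >/dev/null; python3 h.py
python3 - <<'E'
from h import *
st()
for c in ("top","scene"):
    im=ctrl.get_image(c);cv2.imwrite(f"pics/{c}2.png",cv2.cvtColor(im,4))
    for n,z in (("lever_post",.098),("lever_pivot",.098)):
        print(c,n,[(np.round(d["xy"],1).tolist(),round(d["p"],2),onz(c,d["xy"],z).round(4)) for d in ctrl.tip_of(c,n)][:2])
print(delta((.545,.15,.2)))
E
```

```text
t7.17 q6 -0.709 Tz 0.006 [ 1.1 -0.4  2.1] 0.0699
 t7.17 yaw1.974 pos [ 0.5588 -0.0982  0.2112] F [ 1.1 -0.4  2.1] Tq [-0.003 -0.1    0.006] q6 -0.709 dq6 -0.00 op 0.0699 g0
top lever_post [([197.7, 214.7], 0.52, array([0.5245, 0.1554, 0.098 ]))]
top lever_pivot [([214.1, 191.2], 0.76, array([0.5968, 0.1031, 0.098 ]))]
scene lever_post [([303.9, 167.1], 0.62, array([0.5439, 0.1626, 0.098 ]))]
scene lever_pivot [([302.7, 184.1], 0.8, array([0.5932, 0.1196, 0.098 ]))]
(array([ 0.2297,  0.0894, -0.0017]), np.float64(1.9739), array([-0.305, -0.068,  1.802, -0.   ,  1.411, -0.708]))
```

```bash
python3 -c "
from h import *
print(delta((.531,.16,.19)))"
```

```text
(array([0.2444, 0.0804, 0.0084]), np.float64(1.9739), array([-0.305, -0.068,  1.802, -0.   ,  1.411, -0.708]))
```

```bash
python3 -m jog '0.05 0.244 0.08 0.008 0 0 -0.55;0.05 0.244 0.08 0.008 0 0 -0.55;0.05 0.244 0.08 0.008 0 0 -0.55;0.05 0.244 0.08 0.008 0 0 -0.55;0.05 0.244 0.08 0.008 0 0 -0.55;0.05 0.244 0.08 0.008 0 0 -0.55;0.05 0.244 0.08 0.008 0 0 -0.55;0.05 0.244 0.08 0.008 0 0 -0.55;0.05 0.244 0.08 0.008 0 0 -0.55;0.05 0.244 0.08 0.008 0 0 -0.55;0.05 0.244 0.08 0.008 0 0 -0.55' >/dev/null
python3 - <<'E'
from h import *
st()
o=ctrl.get_obs();im=ctrl.get_image("wrist")
cv2.imwrite("pics/w4.png",cv2.resize(cv2.cvtColor(im,4),(768,576)))
for n,z in (("lever_post",.098),("lever_pivot",.098)):
  for d in ctrl.tip_of("wrist",n)[:2]:
    a,b=wray(d["xy"],o);print(n,np.round(d["xy"]),round(d["p"],2),a+b*(z-a[2])/b[2])
E
```

```text
t8.38 yaw2.522 pos [0.5321 0.1576 0.1919] F [-0.4 -0.7 -0.7] Tq [0.04  0.029 0.018] q6 -0.797 dq6 0.00 op 0.0500 g0
lever_post [256. 194.] 0.93 [0.5321555  0.16144636 0.098     ]
lever_post [211. 271.] 0.36 [0.56714198 0.0883245  0.098     ]
lever_pivot [249. 278.] 0.92 [0.5921938  0.11145964 0.098     ]
```

View pics/w4.png

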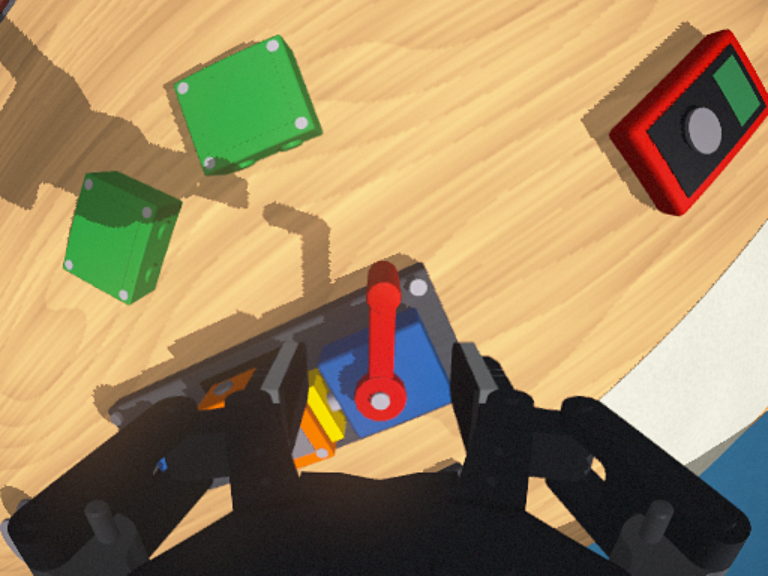

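```bash
python3 -c "
from h import *
print(delta((.532,.161,.096)))"
```

```text
(array([0.002 , 0.0023, 0.0963]), np.float64(2.5218), array([ 0.155, -0.08 ,  1.824, -0.   ,  1.398, -0.796]))
```

```bash
python3 -m jog '0.05 0.002 0.002 0.03 0 0 0;0.05 0.002 0.002 0.06 0 0 0;0.05 0.002 0.002 0.085 0 0 0;0.05 0.002 0.002 0.094 0 0 0;0.05 0.002 0.002 0.094 0 0 0;0.05 0.002 0.002 0.094 0 0 0' 20 >/dev/null; python3 h.py
python3 -m jog '0.03 0 0 0 0 0 0;0.03 0 0 0 0 0 0;0.03 0 0 0 0 0 0;0.03 0 0 0 0 0 0' >/dev/null
python3 - <<'E'
from h import *
st()
o=ctrl.get_obs();im=ctrl.get_image("wrist")
cv2.imwrite("pics/w5.png",cv2.resize(cv2.cvtColor(im,4)[120:330,120:400],(800,600)))
E
```

```text
t9.03 q6 -0.791 Tz -0.025 [ 0.1 -0.8  0.1] 0.0501
 t9.37 yaw2.524 pos [0.5323 0.1621 0.0997] F [ 0.4  0.9 -0.7] Tq [-0.028  0.008 -0.03 ] q6 -0.791 dq6 0.00 op 0.0299 g0
```

View pics/w5.png

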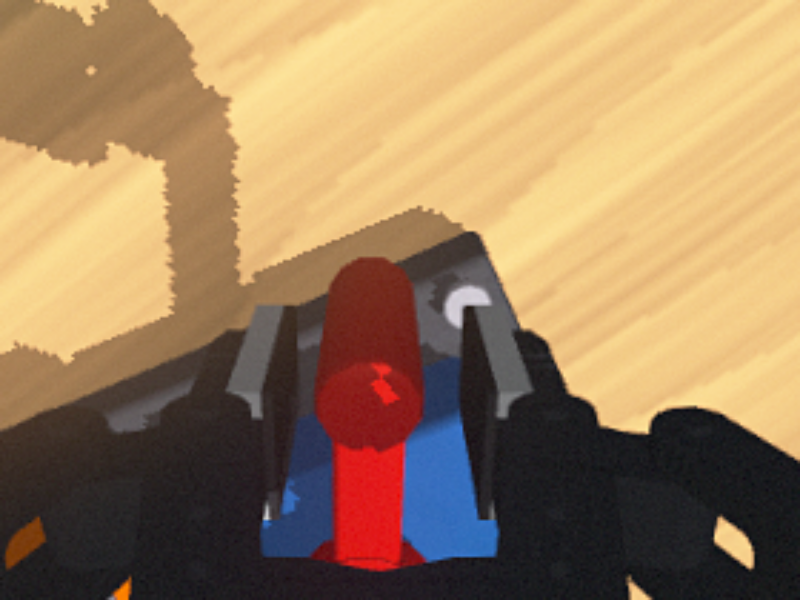

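The post (crop (370,350)) stands centred between the two open fingers, arm pointing straight back to the pivot, so the tool is aligned radially. Next I need the arc table.

Run:
```python
import numpy as np
for f in np.arange(.1,.81,.1):
    c,s=np.cos(f),np.sin(f);print("0.03 %.4f %.4f 0 0 0 %.1f"%(.08*(c-1)-.006*s,.08*s+.006*c,f),end=";")
```

```text
0.03 -0.0010 0.0140 0 0 0 0.1;0.03 -0.0028 0.0218 0 0 0 0.2;0.03 -0.0053 0.0294 0 0 0 0.3;0.03 -0.0087 0.0367 0 0 0 0.4;0.03 -0.0127 0.0436 0 0 0 0.5;0.03 -0.0174 0.0501 0 0 0 0.6;0.03 -0.0227 0.0561 0 0 0 0.7;0.03 -0.0286 0.0616 0 0 0 0.8;
```

```bash
python3 -m jog '0.03 0 0.006 0 0 0 0;0.03 -0.001 0.014 0 0 0 0.1;0.03 -0.0028 0.0218 0 0 0 0.2' >/dev/null; python3 h.py; python3 -c "
from h import *
st()"
python3 -m jog '0.03 -0.001 0.008 0 0 0 0.1;0.03 -0.0022 0.0158 0 0 0 0.2' >/dev/null;python3 -c "
from h import *
st()"
```

```text
t9.67 q6 -0.562 Tz 0.090 [-1.1 -6.1  2.2] 0.03
 t9.67 yaw2.319 pos [0.5463 0.1773 0.0986] F [-1.1 -6.1  2.2] Tq [-0.939  0.226  0.09 ] q6 -0.562 dq6 1.28 op 0.0300 g3
 t9.83 yaw2.119 pos [0.5595 0.1863 0.0983] F [-1.4 -6.2  1.4] Tq [-0.926  0.347  0.078] q6 -0.351 dq6 1.25 op 0.0298 g3
```

```bash
python3 -m jog '0.03 -0.0015 0.008 0 0 0 0.1;0.03 -0.0035 0.0158 0 0 0 0.2;0.03 -0.0065 0.0234 0 0 0 0.3;0.03 -0.0105 0.0307 0 0 0 0.4' >/dev/null;python3 -c "
from h import *
st()"
python3 -m jog '0.03 -0.001 0.008 0 0 0 0.1;0.03 -0.003 0.0158 0 0 0 0.2' >/dev/null;python3 -c "
from h import *
st()
o=ctrl.get_obs();d=o['tool_pos'][:2]-[.5955,.1125];print(np.hypot(*d),np.arctan2(d[1],d[0]))"
```

```text
t10.17 yaw1.719 pos [0.5902 0.1944 0.0982] F [-5.1 -2.3  4.2] Tq [-0.425  0.853 -0.001] q6 0.051 dq6 1.16 op 0.0301 g3
 t10.33 yaw1.519 pos [0.6062 0.1937 0.0981] F [-6.1 -3.   3.6] Tq [-0.44   0.974  0.067] q6 0.245 dq6 1.14 op 0.0298 g3
0.08191971261968771 1.440135057329796
```

```bash
python3 -m jog '0.03 -0.001 0.008 0 0 0 0.1;0.03 -0.003 0.0158 0 0 0 0.2;0.03 -0.0058 0.0234 0 0 0 0.3;0.03 -0.0094 0.0307 0 0 0 0.4' >/dev/null;python3 -c "
from h import *
st()
o=ctrl.get_obs();d=o['tool_pos'][:2]-[.5955,.1125];print(np.hypot(*d),np.arctan2(d[1],d[0]))"
python3 -m jog '0.03 -0.0005 0.004 0 0 0 0.05;0.03 -0.001 0.008 0 0 0 0.1' >/dev/null;python3 -c "
from h import *
st()
o=ctrl.get_obs();d=o['tool_pos'][:2]-[.5955,.1125];print(np.hypot(*d),np.arctan2(d[1],d[0]))"
```

```text
t10.67 yaw1.119 pos [0.6359 0.1834 0.0978] F [-7.3 -0.9  3.4] Tq [-0.08   1.147  0.062] q6 0.619 dq6 1.09 op 0.0305 g3
0.08159024446237124 1.0529482157315762
 t10.83 yaw1.021 pos [0.6426 0.1791 0.0977] F [-6.7  0.3  3.6] Tq [-0.03   1.114  0.074] q6 0.709 dq6 0.54 op 0.0301 g3
0.08154851254727943 0.9549605406235074
```

```bash
cat > s.py <<'E'
from h import *
o=ctrl.get_obs();M=R.from_rotvec(o["tool_rot"]).as_matrix();F=o["contact_force"]
print("t%.2f yaw %.3f Ft %.1f Fr %.1f"%(o["t"],np.arctan2(M[1,0],M[0,0]),F@M[:,1],F@M[:,0]),o["tool_pos"].round(4) if hasattr(o["tool_pos"],"round") else o["tool_pos"])
E
python3 -m jog '0.03 -0.0002 0.002 0 0 0 0.025;0.03 -0.0004 0.004 0 0 0 0.05' >/dev/null; python3 s.py
python3 -m jog '0.03 -0.0002 0.0016 0 0 0 0.02' >/dev/null; python3 s.py
python3 -m jog '0.03 -0.0002 0.0016 0 0 0 0.02' >/dev/null; python3 s.py
python3 -m jog '0.03 -0.0002 0.0016 0 0 0 0.02' >/dev/null; python3 s.py
```

```text
t11.00 yaw 0.973 Ft -5.4 Fr -4.4 [0.6456 0.1767 0.0977]
t11.08 yaw 0.953 Ft -5.2 Fr -3.4 [0.6468 0.1758 0.0977]
t11.17 yaw 0.933 Ft -6.0 Fr -3.3 [0.6478 0.1748 0.0976]
t11.25 yaw 0.913 Ft -4.9 Fr -3.6 [0.649  0.1738 0.0976]
```

```bash
python3 -m jog '0.03 -0.0002 0.0016 0 0 0 0.02' >/dev/null; python3 s.py
python3 -m jog '0.03 -0.0002 0.0016 0 0 0 0.02' >/dev/null; python3 s.py
python3 -m jog '0.03 -0.0002 0.0012 0 0 0 0.015' >/dev/null; python3 s.py
python3 -m jog '0.03 -0.0001 0.0012 0 0 0 0.015' >/dev/null; python3 s.py
```

```text
t11.33 yaw 0.893 Ft -6.6 Fr -4.0 [0.6501 0.1727 0.0977]
t11.42 yaw 0.873 Ft -5.2 Fr -3.3 [0.6512 0.1716 0.0977]
t11.50 yaw 0.858 Ft -6.0 Fr -3.2 [0.6521 0.1708 0.0977]
t11.58 yaw 0.844 Ft -9.8 Fr -4.7 [0.6523 0.1704 0.0976]
```

```bash
python3 -m jog '0.03 0 0.0004 0 0 0 0' >/dev/null; python3 s.py
python3 -m jog '0.03 0 0.0003 0 0 0 0' >/dev/null; python3 s.py
```

```text
t11.67 yaw 0.844 Ft -10.7 Fr -4.2 [0.6522 0.1704 0.0976]
t11.75 yaw 0.845 Ft -11.2 Fr -5.4 [0.6522 0.1704 0.0975]
```

The force jumps and the post no longer moves. One more light press will confirm the stop, then I'll back off to the middle and lift away.

```bash
python3 -m jog '0.03 0 0.0012 0 0 0 0;0.03 0 0.0012 0 0 0 0' >/dev/null; python3 s.py
python3 -m jog '0.04 0 -0.004 0 0 0 0;0.05 0 -0.009 0 0 0 0;0.05 0 -0.009 0 0 0 0;0.05 0 -0.009 0 0 0 0' >/dev/null; python3 s.py
python3 -m jog '0.05 0 0 -0.03 0 0 0;0.05 0 0 -0.07 0 0 0;0.05 0 0 -0.11 0 0 0;0.05 0 0 -0.15 0 0 0;0.05 0 0 -0.15 0 0 0;0.05 0 0 -0.15 0 0 0' >/dev/null
python3 - <<'E'
from h import *
st()
im=ctrl.get_image("wrist");a=cv2.resize(cv2.cvtColor(im,4),(768,576));cv2.imwrite("pics/w6.png",a)
o=ctrl.get_obs()
P={}
for n in ("lever_post","lever_pivot"):
  for d in ctrl.tip_of("wrist",n)[:1]:
    a,b=wray(d["xy"],o);P[n]=a+b*(.098-a[2])/b[2];print(n,d["p"],P[n])
if len(P)==2:
  d=P["lever_post"]-P["lever_pivot"];print(np.hypot(*d[:2]),np.arctan2(d[1],d[0]))
E
```

```text
t11.92 yaw 0.845 Ft -13.3 Fr -4.9 [0.6523 0.1703 0.0975]
t12.25 yaw 0.844 Ft 0.2 Fr 0.4 [0.6497 0.1739 0.0984]
 t12.75 yaw0.843 pos [0.6519 0.1738 0.2537] F [-1.2  0.3 -0.9] Tq [ 0.033  0.005 -0.042] q6 0.878 dq6 -0.00 op 0.0503 g0
lever_post 0.65 [0.64576345 0.17361293 0.098     ]
lever_pivot 0.62 [0.59389339 0.11657884 0.098     ]
0.07709339021421872 0.8327809187491612
```

View pics/w6.png

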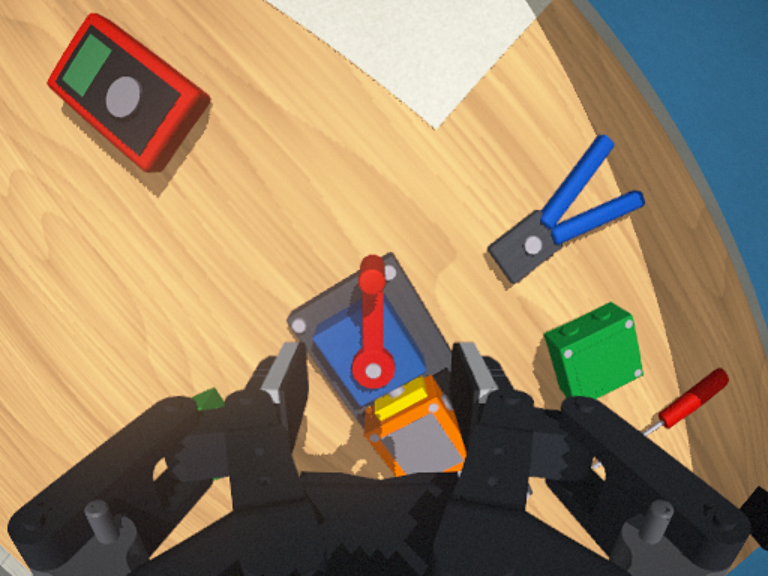

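The lever (post (372,275), pivot (373,370)) points at 0.83 rad in world axes, against 0.84 expected at the stop. The pad is tight on the box, nothing else has been disturbed, and the gripper is clear.

```bash
python3 -c "
from station import ctrl
print(ctrl.finish_job())"
```

```text
the job is handed in; nothing more can be done
None
```

The orange box is clamped and the job is handed in: I tightened the nut to about 1.25 times its free-running torque, flipped the red lever to its stop with at most about 14 N, and let go; nothing else was touched, and no verdict came back.

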